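# Release the slicer's transport lock and park its pin

## Task

Get the kitchen slicer ready for use: work the red-handled lock pin free (its hidden key only lets go at one angle, so turn it counter-clockwise from above and feel for the place where it lifts), draw it right out and park it hanging upright by its collar in the orange side notch, fully seated. Then slide the carriage by its black knob all the way to its left stop and let go. Leave the mug, the spoons and the candle where they are.

Things in the scene. Friction and masses are not known exactly. Their poses are not given: they have to be found in the camera images.
- slicer: Fixed slicer: grey base 200 mm (its x) by 340 mm (its y), 20 mm high; origin at the centre of the underside, z up, its -x side faces the robot, +y is left along the carriage's travel. White motor housing and covered disc at the back, from x = +27 mm, up to 176 mm high; a gauge plate 100 mm high stands at x = +40 mm behind the lock.
- lock_pin: Loose lock pin, about 0.12 kg, upright in the lock turret. Origin: centre of the underside of its round steel collar (54 mm diameter, 6 mm thick), z up along the pin. Red grip bar above the collar: 50 mm along the pin's x, 12 mm thick along its y, 6 to 48 mm above the origin. Round shank of 14 mm diameter below, 68 mm long.
- pin_tip (a point): Lower end of the shank, 68 mm below the collar's underside. Higher up a key lug sticks out of the shank along the pin's +x to 18 mm from the axis, 8 mm wide, 30 to 38 mm below the collar's underside.
- lock_mouth (a point): Centre of the top of the black lock turret (44 mm bore), 90 mm above the worktop; the collar lies on it. A hidden plate inside holds the lug: the pin lifts only 3 mm. Turned counter-clockwise from above by an unseen angle of 0.45 to 1.45 rad, varying, lug meets keyway (0.2 rad of play either way) and it lifts straight out. Clear once the tip is above this point.
- notch (a point): Centre of the parking notch on the flat seat face of the orange bracket at the slicer's right end, 105 mm above the worktop; axes as the slicer's. A slot 17 mm wide through a 10 mm plate, closed 8.5 mm behind this point (+y), open towards -y (away from the slicer). The parked pin hangs by its collar, at any turn about its axis.
- park_bracket: The orange bracket, fixed; origin and axes as point notch. Plate 70 mm along x, ending 38 mm towards -y. Lips 4 mm high stand on it at 31 to 38 mm towards -y, either side of the slot: the collar must come in over them, 5 to 18 mm above the seat (then the lug passes under the plate), and be lowered behind them. Its leg stands 26 mm behind (+y).
- carriage (a joint): Carriage of the slicer, 0 = right end (start, locked by the pin), grows to 0.090 m at the left stop (slicer's +y). Friction about 2 N.
- carriage_grip (a point): Middle of the carriage's upright black round knob (30 mm diameter, 50 mm high, from 72 to 122 mm above the worktop), 104 mm above the worktop.
- mug: Loose white mug, 95 mm high; origin at the centre of its underside. Leave alone.
- spoon: Loose steel table spoon lying on the worktop in front of the mug, 187 mm long. Leave alone.
- candle: Loose green candle, 52 mm diameter, 144 mm high; origin at the centre of its underside. Leave alone.
Not all that is in view belongs to the job. What is shaped like the lock_pin but purple is not meant.

How it is judged:
By the outcome, as a careful person would: the job done as asked, in the order asked, and still so for the second after the job is handed in, with the robot touching nothing.
It also fails if it takes over 54 s, if anything falls off the work surface, if the arm or the gripper's body presses on something with over 40 N, if the wrist force passes 120 N, or if a joint passes its speed limit or range.

## Robot

A 6-joint arm with a two-finger parallel gripper is mounted at the origin on a cart in front of the work surface, level with it; the furniture and walls round the work are solid. World frame = base frame: x ahead of the robot, y to its left, z up, the work surface at z = 0. Lengths are in m, angles in degrees, forces in N, time in s.
With the tool pointing down it reaches from about 0.35 to 0.875 m from the base axis. Payload 4.2 kg.
Tool frame: the origin (TCP) lies midway between the tips of the shut fingers; the grasp point (between the pads) lies 19 mm behind it; z points along the fingers, y is the direction in which the jaws open and shut (so a half turn about z gives the same grasp; the last joint's range is limited). The gripper opens to 87 mm and grips with 3 to 60 N. Pads are 19 mm wide; open, the fingers measure 117 mm over their backs; the gripper's body (75 mm by 190 mm) begins 51 mm behind the grasp point.
Start: joints at [85.004, 22.042, 0.453, 0, -68.411, -14.817], TCP at [0.212, 0.588, 0.223] pointing down, gripper open.
Joint ranges: [-179.83, 179.83], [-69.29, 118.12], [-61.27, 80.66], [-181.25, 117.63], [-171.15, -9.14], [-177.46, 177.46]. Speed limits (degrees/s): [159.86, 159.86, 180, 180, 180, 180].

## Interface

Orientations are given as a 3x3 rotation matrix whose columns are the frame's x, y, z axes.
In Python, from station import r gives the robot as it stands.
- The arm moves only by the tool play_rows, never from a script. Its argument "commands" is a list that holds one entry, the list of rows, each a list of 7 numbers: the shift along the world's x, y, z in m, then the turn, a rotation vector about the world's x, y, z in rad, then the closure, from 0 (fully open) to 1 (shut). A call has 1 to 5 rows; each row is the pose to reach, as a shift and turn from the pose commanded when the call began; what a row does not reach only later rows make up. A row lasts 1/10 s, in which the tool goes at most 50 mm and 8.59 degrees, less where a joint would pass 70% of its speed; a pose out of reach is approached as far as the arm can. A call with a gripper value outside its range is refused whole. The fingers move at their own pace and stop on an object; the grip force is fixed at half the most. Time passes only in rows, so rows that repeat a pose let the fingers close. It gives the time, the measured TCP pose, the force and the opening at its end, in the units of the state.
- r.sense(): the state, without advancing time (a new reading comes with each control period).
- r.capture(name): name is "scene" or "top" or "wrist"; returns a dict with "image" (480x640x3 uint8, red, green, blue), "range_z" (480x640 float32, m along the optical axis (not along the pixel's ray), 0 where there is no reading), "intrinsics" (3x3 intrinsics, pixels), "k1" (the pictures are not rectified: a ray, as slopes to the right and down, at radius r is drawn at 1 + k1 r^2 times it, then the intrinsics apply), "extrinsics" (4x4, takes a point from camera to world coordinates); the wrist camera has in their place "mount" (4x4, takes a point from camera to tool coordinates, whose origin is the TCP and whose axes are the flange's). Camera axes: x right, y up, looking along -z (the intrinsics and any distortion apply to the point x, -y, -z); pixel columns grow to the right and rows downward; lengths in m; the calibration is good to about 2 mm. A picture is of the moment at which its call begins: read the wrist's pose just before it.
- r.finish_job(): hands the job in, once; it reports no verdict.
The state is a dict: "time_s": time; "joints": joint angles; "joint_velocities": joint speeds; "effort": joint torques, N m; "tcp_pos": TCP position; "ee_rot": TCP orientation; "wrist_force": force on the tool from outside, world axes, zero at the start; "moment": the same for the moment, N m; "gripper_width": opening from 0.0 (shut) to 1.0 (fully open).
Only numpy, scipy, OpenCV 4.12 (cv2) and the standard library are available. Lean on these libraries where they do the work, as an engineer would, in place of code of your own. Each camera call takes 0.05 s, during which the arm holds its last target. There are 200 camera calls.

## Working session

There is one attempt and no reset: what is moved stays moved. The work goes in short steps, Python scripts to look and compute and a tool call to move; the robot and the scene stay as the last step left them, time stands still between calls to the robot, and variables do not carry over. Pictures are saved under pics/ and viewed, about 8 in all and at most 12, crops included, and the job is handed in when it is done.

Besides the shell and the picture viewer there is one more tool, called after ">>>" by a JSON object that holds its "op" and its "data", one argument or row to a line. play_rows: Moves the arm, as the interface text tells. Its arguments: {"type":"object","properties":{"commands":{"type":"array","items":{"type":"array","items":{"type":"array","items":{"type":"number"}}}}},"required":["commands"]}

```bash
mkdir -p pics; ls; cat > h.py <<'E'
import numpy as np, cv2
from station import r
def cap(n,save=None):
    s=r.sense(); c=r.capture(n)
    if n=="wrist":
        T=np.eye(4);T[:3,:3]=np.array(s["ee_rot"]);T[:3,3]=s["tcp_pos"]
        E=T@np.array(c["mount"])
    else: E=np.array(c["extrinsics"])
    c["E"]=E
    if save: cv2.imwrite("pics/"+save,cv2.cvtColor(c["image"],cv2.COLOR_RGB2BGR))
    return c
def slopes(c,uv):
    K=np.array(c["intrinsics"]);uv=np.atleast_2d(uv).astype(float)
    d=np.stack([(uv[:,0]-K[0,2])/K[0,0],(uv[:,1]-K[1,2])/K[1,1]],1);s=d.copy()
    for _ in range(20): s=d/(1+c["k1"]*(s**2).sum(1,keepdims=True))
    return s
def rays(c,uv):
    s=slopes(c,uv);d=np.stack([s[:,0],-s[:,1],-np.ones(len(s))],1)
    return c["E"][:3,3],d@c["E"][:3,:3].T
def onz(c,uv,z):
    o,d=rays(c,uv);return o+d*((z-o[2])/d[:,2])[:,None]
def depthpts(c,uv):
    uv=np.atleast_2d(uv).astype(int);o,d=rays(c,uv);z=c["range_z"][uv[:,1],uv[:,0]]
    return o+d*z[:,None]
E
python3 - <<'E'
from h import *
print(r.sense())
a=cap("scene","s0.png");b=cap("top","t0.png")
for c in(a,b):print(c["E"].round(3),c["intrinsics"],c["k1"])
E
```

```text
pics
{'time_s': 0.0, 'joints': array([ 8.50026018e+01,  2.20925536e+01,  3.79726766e-01, -2.94662068e-02,
       -6.84115493e+01, -1.48161479e+01]), 'joint_velocities': array([0.05828427, 0.14751374, 0.02360868, 0.0103376 , 0.03216464,
       0.00506111]), 'effort': array([ 4.58476952e-04, -3.90662313e+01,  1.87399185e+01,  4.21986938e+00,
        1.09491797e-02, -1.85450344e-04]), 'tcp_pos': array([0.21162979, 0.58743648, 0.22143913]), 'ee_rot': array([[ 9.40736356e-01, -3.39138122e-01, -6.65480969e-04],
       [-3.39138762e-01, -9.40733970e-01, -2.12081770e-03],
       [ 9.32095780e-05,  2.22082071e-03, -9.99997530e-01]]), 'wrist_force': array([ 0.50881424,  0.55219605, -0.31993528]), 'moment': array([ 0.01546586,  0.02198673, -0.04658436]), 'gripper_width': 1.0014850788096938}
[[ 0.704  0.404 -0.585 -0.118]
 [-0.71   0.386 -0.588 -0.667]
 [-0.012  0.829  0.559  0.672]
 [ 0.     0.     0.     1.   ]] [[442.3053441    0.         318.40414663]
 [  0.         442.3053441  235.17694407]
 [  0.           0.           1.        ]] 0.010887169246468455
[[-0.007  0.993 -0.117  0.371]
 [-1.    -0.009 -0.019 -0.07 ]
 [-0.02   0.116  0.993  1.156]
 [ 0.     0.     0.     1.   ]] [[451.84195319   0.         324.18307255]
 [  0.         451.84195319 247.16352539]
 [  0.           0.           1.        ]] -0.0010242196786108323
```

View pics/s0.png

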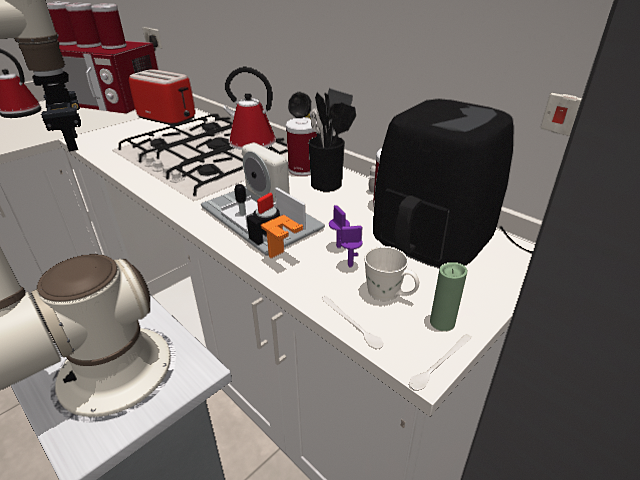

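View pics/t0.png

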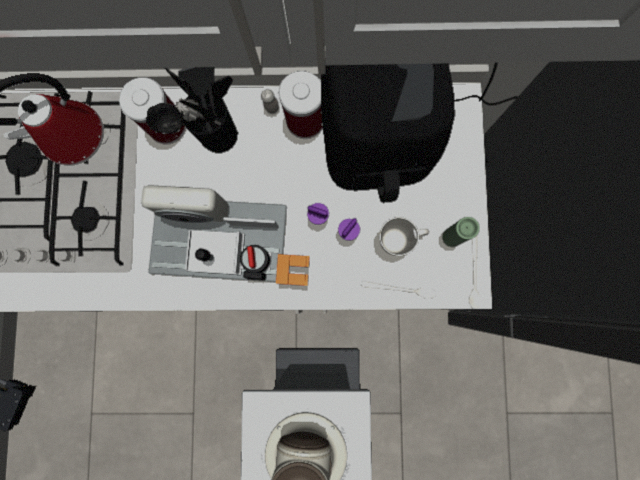

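The scene and top views show the slicer at top (150-285, 205-280). The red pin is at about (252,258), the orange notch at about (293,270) and the black knob at about (205,255). Next I measure them.

```bash
python3 - <<'E'
from h import *
c=cap("top");im=c["image"];hsv=cv2.cvtColor(im,cv2.COLOR_RGB2HSV)
def roi(m,x0,x1,y0,y1):
    k=np.zeros_like(m);k[y0:y1,x0:x1]=m[y0:y1,x0:x1];return k
H,S,V=[hsv[...,i].astype(int) for i in range(3)]
red=roi((((H<5)|(H>172))&(S>170)).astype(np.uint8),235,275,240,280)
org=roi(((H>7)&(H<20)&(S>150)).astype(np.uint8),265,320,245,295)
blk=roi((V<50).astype(np.uint8),190,222,240,272)
base=roi(((S<60)&(V<190)).astype(np.uint8),145,290,195,285)
for n,m,z in(("red",red,.144),("org",org,.105),("knob",blk,.122)):
    p=np.argwhere(m)[:,::-1]; (cx,cy),wh,a=cv2.minAreaRect(p.astype(np.float32))
    P=onz(c,cv2.boxPoints(((cx,cy),wh,a)),z)
    d=depthpts(c,p);d=d[d[:,2]>.05]
    print(n,len(p),p.mean(0),(cx,cy),wh,a,"\n",P.round(4),P.mean(0).round(4),"centroid",onz(c,[p.mean(0)],z).round(4),"depth pct",np.percentile(d,[5,50,95],axis=0).round(3).tolist())
# base corners approx
print(onz(c,[[152,205],[149,275],[285,205],[285,280]],.02).round(3))
cv2.imwrite("pics/z.png",cv2.resize(cv2.cvtColor(im[190:300,140:330],cv2.COLOR_RGB2BGR),None,fx=4,fy=4,interpolation=cv2.INTER_NEAREST))
E
```

```text
red 108 [251.0462963  256.66666667] (252.97743225097656, 261.355712890625) (31.100358963012695, 8.607501983642578) 67.06790161132812 
 [[0.488  0.1333 0.144 ]
 [0.4954 0.1154 0.144 ]
 [0.4304 0.0873 0.144 ]
 [0.423  0.105  0.144 ]] [0.4592 0.1102 0.144 ] centroid [[0.4697 0.1147 0.144 ]] depth pct [[0.449, 0.11, 0.128], [0.471, 0.116, 0.137], [0.492, 0.123, 0.14]]
org 698 [290.66618911 269.29799427] (287.4327392578125, 269.1430969238281) (40.10714340209961, 28.30401611328125) 3.3664608001708984 
 [[ 0.4138  0.0848  0.105 ]
 [ 0.4799  0.0814  0.105 ]
 [ 0.4735 -0.0125  0.105 ]
 [ 0.4077 -0.0085  0.105 ]] [0.4437 0.0363 0.105 ] centroid [[0.4432 0.0287 0.105 ]] depth pct [[0.413, -0.007, 0.102], [0.444, 0.031, 0.105], [0.474, 0.058, 0.109]]
knob 143 [203.1958042  254.81818182] (203.50001525878906, 255.50001525878906) (15.55634880065918, 11.31370735168457) 45.0 
 [[0.4792 0.2512 0.122 ]
 [0.4977 0.2331 0.122 ]
 [0.4718 0.2069 0.122 ]
 [0.4535 0.225  0.122 ]] [0.4755 0.229  0.122 ] centroid [[0.4771 0.2298 0.122 ]] depth pct [[0.468, 0.223, 0.084], [0.478, 0.231, 0.119], [0.489, 0.245, 0.124]]
[[0.618 0.395 0.02 ]
 [0.437 0.396 0.02 ]
 [0.614 0.052 0.02 ]
 [0.422 0.051 0.02 ]]
```

View pics/z.png

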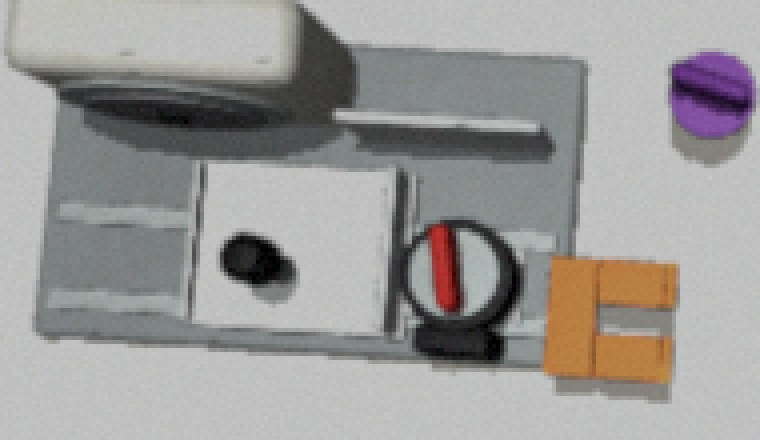

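>>> {"op": "play_rows", "data": {
  "commands": [
    [[0.016,-0.03,0.008,0,0,-0.14,0],[0.032,-0.06,0.016,0,0,-0.28,0],[0.048,-0.09,0.024,0,0,-0.42,0],[0.064,-0.12,0.032,0,0,-0.56,0],[0.08,-0.15,0.04,0,0,-0.7,0]]
  ]
}}

```text
time_s: 0.65
tcp_pos: [0.2921, 0.4365, 0.2625]
ee_rot: [[0.496, -0.868, -0.0], [-0.868, -0.496, -0.001], [0.0, 0.001, -1.0]]
wrist_force: [0.6, 0.2, 0.8]
gripper_width: 1.001
```

>>> {"op": "play_rows", "data": {
  "commands": [
    [[0.016,-0.03,0.008,0,0,-0.14,0],[0.032,-0.06,0.016,0,0,-0.28,0],[0.048,-0.09,0.024,0,0,-0.42,0],[0.064,-0.12,0.032,0,0,-0.56,0],[0.08,-0.15,0.04,0,0,-0.7,0]]
  ]
}}

```text
time_s: 1.15
tcp_pos: [0.3721, 0.2865, 0.3027]
ee_rot: [[-0.18, -0.984, -0.0], [-0.984, 0.18, -0.0], [0.0, 0.0, -1.0]]
wrist_force: [-0.2, 1.3, 0.6]
gripper_width: 0.999
```

>>> {"op": "play_rows", "data": {
  "commands": [
    [[0.016,-0.03,0,0,0,-0.14,0],[0.032,-0.06,0,0,0,-0.28,0],[0.048,-0.09,0,0,0,-0.42,0],[0.064,-0.12,0,0,0,-0.56,0],[0.08,-0.15,0,0,0,-0.7,0]]
  ]
}}

```text
time_s: 1.65
tcp_pos: [0.452, 0.1366, 0.3024]
ee_rot: [[-0.771, -0.637, -0.0], [-0.637, 0.771, 0.0], [0.0, 0.0, -1.0]]
wrist_force: [-0.1, 1.1, 0.6]
gripper_width: 1.0
```

>>> {"op": "play_rows", "data": {
  "commands": [
    [[0.0,-0.02,0,0,0,-0.14,0],[0.0,-0.04,0,0,0,-0.28,0],[0.0,-0.06,0,0,0,-0.42,0],[0.0,-0.06,0,0,0,-0.5,0],[0.0,-0.06,0,0,0,-0.5,0]]
  ]
}}

```text
time_s: 2.15
tcp_pos: [0.4516, 0.0774, 0.3024]
ee_rot: [[-0.981, -0.194, -0.0], [-0.194, 0.981, 0.0], [0.0, 0.0, -1.0]]
wrist_force: [-0.3, 0.6, -0.2]
gripper_width: 1.001
```

```bash
python3 - <<'E'
from h import *
s=r.sense();print(s["time_s"],s["tcp_pos"],s["ee_rot"].round(3),s["joints"].round(1),s["wrist_force"])
c=cap("wrist","w0.png");print(c["mount"],c["E"].round(3))
E
```

```text
2.15 [0.45158942 0.07741355 0.30239466] [[-0.981 -0.194 -0.   ]
 [-0.194  0.981  0.   ]
 [ 0.     0.    -1.   ]] [  30.1    2.4  -13.5   -0.   -74.  -109. ] [-0.27983341  0.59441208 -0.16662498]
[[-5.44263357e-04  9.54854065e-01  2.97074768e-01  8.23786204e-02]
 [ 9.99999545e-01  7.52477344e-04 -5.86528915e-04  1.09028980e-03]
 [-7.83591551e-04  2.97074314e-01 -9.54854040e-01 -1.63497408e-01]
 [ 0.00000000e+00  0.00000000e+00  0.00000000e+00  1.00000000e+00]] [[-0.193 -0.937 -0.291  0.371]
 [ 0.981 -0.184 -0.058  0.063]
 [ 0.001 -0.297  0.955  0.466]
 [ 0.     0.     0.     1.   ]]
```

View pics/w0.png

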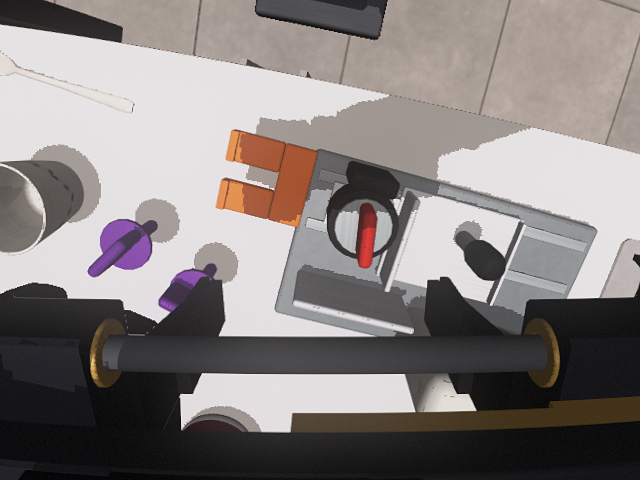

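Wrist view: the red bar runs (370,205)-(366,268), collar centre is about (363,225), the orange slot about (250,185) opens left, and the knob is at about (485,258). I measure these now.

```bash
cat > m.py <<'E'
from h import *
def masks(im):
    hsv=cv2.cvtColor(im,cv2.COLOR_RGB2HSV);H,S,V=[hsv[...,i].astype(int) for i in range(3)]
    return (((H<5)|(H>172))&(S>150)),((H>5)&(H<20)&(S>150)),H,S,V
E
python3 - <<'E'
from m import *
c=cap("wrist");red,org,H,S,V=masks(c["image"])
g=np.indices(V.shape)
def pts(m,x0,x1,y0,y1):
    k=m&(g[1]>=x0)&(g[1]<x1)&(g[0]>=y0)&(g[0]<y1)
    uv=np.argwhere(k)[:,::-1];return uv,depthpts(c,uv)
uv,P=pts(org,205,325,120,235)
t=(P[:,2]>.1015)&(P[:,2]<.113);print("org z",np.percentile(P[t,2],[5,50,95]))
Q=onz(c,uv[t],.105)[:,:2].astype(np.float32)
rc=cv2.minAreaRect(Q*1000);print("org rect mm",rc,cv2.boxPoints(rc).round(1).tolist())
B=np.zeros((120,120),np.uint8)
# slot: rows (world y bins of 3mm): orange x extents
for y in np.arange(-.014,.07,.004):
    x=np.sort(Q[abs(Q[:,1]-y)<.002,0])
    if len(x)<5: continue
    d=np.diff(x);i=d.argmax();print("y%.3f n%d x %.4f-%.4f gap %.4f..%.4f"%(y,len(x),x[0],x[-1],x[i],x[i+1]))
uv,P=pts(red,345,385,190,280)
t=P[:,2]>.1335;Q=onz(c,uv[t],.138)[:,:2].astype(np.float32)
print("red z",np.percentile(P[:,2],[5,50,95]),"top rect",cv2.minAreaRect(Q*1000),cv2.boxPoints(cv2.minAreaRect(Q*1000)).round(1).tolist())
uv,P=pts(V<400,320,405,170,270)
t=(abs(P[:,2]-.096)<.0025)&~red[uv[:,1],uv[:,0]]
print("col z",np.median(P[t,2]),cv2.minEnclosingCircle((P[t,:2]*1000).astype(np.float32)),np.percentile(P[t,:2],[1,99],axis=0))
uv,P=pts(V<60,450,515,225,285)
t=P[:,2]>.118;print("knob",t.sum(),cv2.minEnclosingCircle((P[t,:2]*1000).astype(np.float32)),np.percentile(P[t],[2,50,98],axis=0).round(4).tolist())
# base right/bottom edges: grey pts at z .02
uv,P=pts(S<60,270,600,140,340);t=abs(P[:,2]-.02)<.004
rc=cv2.minAreaRect((P[t,:2]*1000).astype(np.float32));print("base",rc,cv2.boxPoints(rc).round(1).tolist())
E
```

```text
org z [0.10503284 0.10638085 0.11001785]
org rect mm ((445.1553649902344, 25.264297485351562), (74.9842758178711, 70.90373229980469), 86.16327667236328) [[407.29998779296875, -9.800000190734863], [478.0, -14.5], [483.0, 60.29999923706055], [412.29998779296875, 65.0]]
y-0.014 n54 x 0.4530-0.4779 gap 0.4649..0.4658
y-0.010 n226 x 0.4085-0.4783 gap 0.4338..0.4520
y-0.006 n229 x 0.4082-0.4771 gap 0.4342..0.4514
y-0.002 n261 x 0.4079-0.4773 gap 0.4337..0.4516
y0.002 n266 x 0.4082-0.4775 gap 0.4339..0.4519
y0.006 n272 x 0.4084-0.4777 gap 0.4341..0.4521
y0.010 n270 x 0.4086-0.4781 gap 0.4343..0.4525
y0.014 n265 x 0.4091-0.4784 gap 0.4345..0.4527
y0.018 n268 x 0.4093-0.4782 gap 0.4349..0.4531
y0.022 n263 x 0.4097-0.4784 gap 0.4353..0.4533
y0.026 n263 x 0.4098-0.4787 gap 0.4356..0.4534
y0.030 n270 x 0.4100-0.4789 gap 0.4360..0.4530
y0.034 n249 x 0.4105-0.4791 gap 0.4362..0.4383
y0.038 n346 x 0.4110-0.4801 gap 0.4194..0.4199
y0.042 n357 x 0.4109-0.4803 gap 0.4796..0.4799
y0.046 n359 x 0.4114-0.4805 gap 0.4778..0.4782
y0.050 n358 x 0.4112-0.4811 gap 0.4798..0.4802
y0.054 n357 x 0.4118-0.4814 ga
[... 317 characters left out ...]
, 121.4000015258789], [448.79998779296875, 110.5999984741211], [496.6000061035156, 116.0999984741211], [495.3999938964844, 126.9000015258789]]
col z 0.09730888138740934 ((470.7972412109375, 117.42623901367188), 29.655380249023438) [[0.44710078 0.09373521]
 [0.49695585 0.1447112 ]]
knob 578 ((430.6615905761719, 154.26220703125), 109.44768524169922) [[0.4301, 0.1276, 0.1183], [0.48, 0.2365, 0.1229], [0.4917, 0.2479, 0.3089]]
base ((530.3156127929688, 225.43081665039062), (339.45196533203125, 200.01731872558594), 85.99858093261719) [[418.70001220703125, 63.099998474121094], [618.2000122070312, 49.099998474121094], [641.9000244140625, 387.79998779296875], [442.3999938964844, 401.70001220703125]]
```

>>> {"op": "play_rows", "data": {
  "commands": [
    [[0.01,0.02,-0.02,0,0,-0.083,0.5],[0.02,0.041,-0.04,0,0,-0.083,0.5],[0.02,0.041,-0.08,0,0,-0.083,0.5],[0.02,0.041,-0.11,0,0,-0.083,0.5],[0.02,0.041,-0.13,0,0,-0.083,0.5]]
  ]
}}

```text
time_s: 2.75
tcp_pos: [0.4706, 0.1191, 0.17]
ee_rot: [[-0.993, -0.115, -0.003], [-0.115, 0.993, -0.002], [0.004, -0.001, -1.0]]
wrist_force: [0.0, 1.2, -0.4]
gripper_width: 0.637
```

>>> {"op": "play_rows", "data": {
  "commands": [
    [[0,0,-0.025,0,0,0,0.5],[0,0,-0.05,0,0,0,0.5],[0,0,-0.065,0,0,0,0.5],[0,0,-0.071,0,0,0,0.5],[0,0,-0.071,0,0,0,0.7]]
  ]
}}

```text
time_s: 3.25
tcp_pos: [0.4715, 0.1192, 0.1009]
ee_rot: [[-0.993, -0.114, -0.001], [-0.114, 0.993, -0.001], [0.001, -0.001, -1.0]]
wrist_force: [0.3, 0.1, 0.2]
gripper_width: 0.461
```

>>> {"op": "play_rows", "data": {
  "commands": [
    [[0,0,0,0,0,0,1],[0,0,0,0,0,0,1],[0,0,0,0,0,0,1],[0,0,0,0,0,0,1],[0,0,0,0,0,0,1]]
  ]
}}

```text
time_s: 3.75
tcp_pos: [0.4721, 0.119, 0.1022]
ee_rot: [[-0.994, -0.113, 0.001], [-0.113, 0.994, 0.0], [-0.001, 0.0, -1.0]]
wrist_force: [-0.9, -0.5, 3.3]
gripper_width: 0.137
```

>>> {"op": "play_rows", "data": {
  "commands": [
    [[0,0,0,0,0,0.13,1],[0,0,0,0,0,0.27,1],[0,0,0,0,0,0.4,1],[0,0,0,0,0,0.5,1],[0,0,0,0,0,0.5,1]]
  ]
}}

```text
time_s: 4.25
tcp_pos: [0.4726, 0.1186, 0.1022]
ee_rot: [[-0.818, -0.575, 0.001], [-0.575, 0.818, -0.001], [-0.001, -0.001, -1.0]]
wrist_force: [1.5, -3.6, 3.9]
gripper_width: 0.136
```

>>> {"op": "play_rows", "data": {
  "commands": [
    [[0,0,0.003,0,0,0,1],[0,0,0.005,0,0,0,1],[0,0,0.007,0,0,0,1],[0,0,0.007,0,0,0,1]]
  ]
}}

```text
time_s: 4.65
tcp_pos: [0.4716, 0.1185, 0.1079]
ee_rot: [[-0.819, -0.574, -0.001], [-0.574, 0.819, -0.001], [0.001, -0.0, -1.0]]
wrist_force: [3.6, -3.5, -3.8]
gripper_width: 0.137
```

>>> {"op": "play_rows", "data": {
  "commands": [
    [[0,0,0.002,0,0,0,1],[0,0,0.004,0,0,0,1],[0,0,0.004,0,0,0,1]]
  ]
}}

```text
time_s: 4.95
tcp_pos: [0.4713, 0.1185, 0.1111]
ee_rot: [[-0.819, -0.574, -0.002], [-0.574, 0.819, -0.001], [0.002, 0.0, -1.0]]
wrist_force: [4.3, -4.8, -9.6]
gripper_width: 0.136
```

```bash
python3 - <<'E'
from m import *
for n in("scene","wrist","top"):
    c=cap(n,n+"1.png");red,org,H,S,V=masks(c["image"])
    uv=np.argwhere(red)[:,::-1];P=depthpts(c,uv)
    t=(np.linalg.norm(P[:,:2]-[.472,.1185],axis=1)<.04)&(P[:,2]>.08)&(P[:,2]<.2)
    print(n,t.sum(),np.percentile(P[t,2],[2,10,50,90,98]).round(4) if t.sum() else "")
    uv=np.argwhere((S<40)&(V>100))[:,::-1];P=depthpts(c,uv)
    d=np.linalg.norm(P[:,:2]-[.472,.1185],axis=1);t=(d<.027)&(d>.01)&(P[:,2]>.085)&(P[:,2]<.125)
    print(t.sum(),np.percentile(P[t,2],[5,25,50,75,95]).round(4) if t.sum() else "")
E
```

```text
scene 106 [0.1101 0.1146 0.133  0.1448 0.1453]
87 [0.1014 0.1024 0.1033 0.1039 0.1052]
wrist 3555 [0.115  0.1263 0.1467 0.1484 0.1492]
3146 [0.1053 0.1059 0.1063 0.1067 0.1073]
top 0 
2 [0.104  0.1048 0.1058 0.1068 0.1076]
```

```bash
python3 - <<'E'
from m import *
s=r.sense();print(s["wrist_force"],s["moment"],s["ee_rot"].round(4),s["tcp_pos"])
E
```

```text
[ 4.39930862 -2.76814104 -8.71527197] [-1.21887207 -1.81256387  0.08761318] [[-0.8188 -0.5741 -0.0016]
 [-0.5741  0.8188 -0.0011]
 [ 0.002   0.     -1.    ]] [0.47128891 0.11844684 0.11110745]
```

>>> {"op": "play_rows", "data": {
  "commands": [
    [[0,0,0,0,0,0.05,1],[0,0,0,0,0,0.1,1],[0,0,0,0,0,0.1,1]]
  ]
}}

```text
time_s: 5.4
tcp_pos: [0.4718, 0.1187, 0.112]
ee_rot: [[-0.757, -0.654, -0.0], [-0.654, 0.757, -0.001], [0.001, -0.0, -1.0]]
wrist_force: [3.9, -3.5, -5.2]
gripper_width: 0.13
```

```bash
python3 - <<'E'
from m import *
s=r.sense();print(s["wrist_force"],s["moment"],s["ee_rot"].round(4),s["tcp_pos"])
E
```

```text
[ 3.93095139 -3.51936757 -5.23207393] [-1.25632679 -1.55824741 -0.00612981] [[-7.568e-01 -6.536e-01 -4.000e-04]
 [-6.536e-01  7.568e-01 -7.000e-04]
 [ 7.000e-04 -3.000e-04 -1.000e+00]] [0.4718161  0.11865374 0.11195515]
```

>>> {"op": "play_rows", "data": {
  "commands": [
    [[0,0,0.004,0,0,0,1],[0,0,0.008,0,0,0,1],[0,0,0.012,0,0,0,1],[0,0,0.012,0,0,0,1]]
  ]
}}

```text
time_s: 5.8
tcp_pos: [0.4721, 0.119, 0.125]
ee_rot: [[-0.757, -0.654, 0.001], [-0.654, 0.757, 0.0], [-0.0, -0.0, -1.0]]
wrist_force: [2.1, -3.4, -0.8]
gripper_width: 0.134
```

```bash
python3 - <<'E'
from m import *
s=r.sense();print(s["wrist_force"],s["moment"],s["tcp_pos"])
c=cap("wrist","w2.png");red,org,H,S,V=masks(c["image"])
uv=np.argwhere((S<40)&(V>100))[:,::-1];P=depthpts(c,uv)
d=np.linalg.norm(P[:,:2]-[.472,.1185],axis=1);t=(d<.03)&(d>.008)&(P[:,2]>.085)&(P[:,2]<.14)
P=P[t];P=P[abs(P[:,2]-np.median(P[:,2]))<.006]
print(np.percentile(P[:,2],[5,50,95]),cv2.minEnclosingCircle((P[:,:2]*1000).astype(np.float32)))
A=np.c_[P[:,:2]-P[:,:2].mean(0),np.ones(len(P))];print("tilt slopes",np.linalg.lstsq(A,P[:,2],rcond=None)[0])
E
```

```text
[ 2.05621682 -3.38075515 -0.75530373] [-1.07992629 -1.03715326 -0.03181162] [0.47206617 0.11899262 0.12496527]
[0.11916573 0.12017391 0.1211751 ] ((471.73199462890625, 120.1129379272461), 26.42990493774414)
tilt slopes [ 0.0051105  -0.00093272  0.1201687 ]
```

View pics/w2.png

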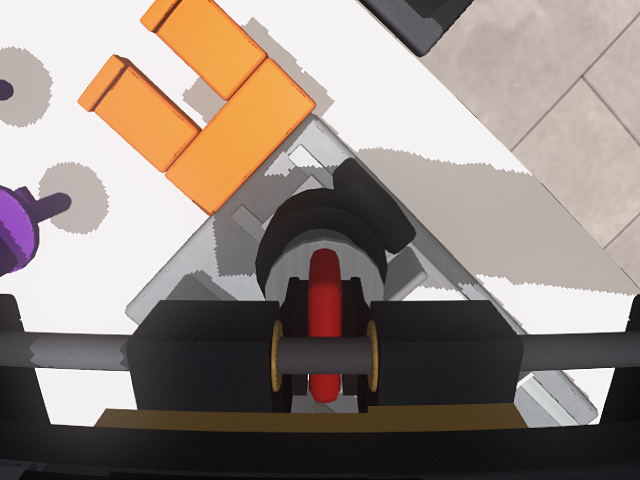

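>>> {"op": "play_rows", "data": {
  "commands": [
    [[0,0,0.015,0,0,0,1],[0,0,0.03,0,0,0,1],[0,0,0.05,0,0,0,1],[0,0,0.07,0,0,0,1],[0,0,0.082,0,0,0,1]]
  ]
}}

```text
time_s: 6.35
tcp_pos: [0.4715, 0.1197, 0.2077]
ee_rot: [[-0.757, -0.654, 0.0], [-0.654, 0.757, 0.002], [-0.001, 0.001, -1.0]]
wrist_force: [-0.2, 0.5, -1.8]
gripper_width: 0.136
```

>>> {"op": "play_rows", "data": {
  "commands": [
    [[-0.006,-0.03,0,0,0,0,1],[-0.014,-0.07,0,0,0,0,1],[-0.022,-0.11,0,0,0,0,1],[-0.029,-0.15,0,0,0,0,1],[-0.033,-0.18,0,0,0,0,1]]
  ]
}}

```text
time_s: 6.85
tcp_pos: [0.4371, -0.0622, 0.2061]
ee_rot: [[-0.757, -0.653, -0.002], [-0.653, 0.757, 0.001], [0.001, 0.002, -1.0]]
wrist_force: [0.5, -0.4, -1.0]
gripper_width: 0.137
```

>>> {"op": "play_rows", "data": {
  "commands": [
    [[0,0,0,0,0,0,1]]
  ]
}}

```text
time_s: 6.95
tcp_pos: [0.4371, -0.063, 0.206]
ee_rot: [[-0.76, -0.65, -0.002], [-0.65, 0.76, 0.001], [0.001, 0.002, -1.0]]
wrist_force: [0.4, 0.0, -1.6]
gripper_width: 0.137
```

```bash
cat > n.py <<'E'
from m import *
s=r.sense();print(s["time_s"],s["wrist_force"],s["moment"],s["tcp_pos"],s["joints"].round(0))
tc=s["tcp_pos"]
c=cap("wrist","w3.png");red,org,H,S,V=masks(c["image"])
uv=np.argwhere((S<40)&(V>100))[:,::-1];P=depthpts(c,uv)
d=np.linalg.norm(P[:,:2]-tc[:2],axis=1);t=(d<.032)&(d>.008)&(abs(P[:,2]-(tc[2]-.0055))<.008)
P=P[t];P=P[abs(P[:,2]-np.median(P[:,2]))<.004]
print(len(P),np.median(P[:,2]),np.array(cv2.minEnclosingCircle((P[:,:2]*1000).astype(np.float32))[0])/1000-tc[:2])
A=np.c_[P[:,:2]-P[:,:2].mean(0),np.ones(len(P))];print("tilt slopes",np.linalg.lstsq(A,P[:,2],rcond=None)[0])
uv=np.argwhere(org)[:,::-1];P=depthpts(c,uv)
t=(P[:,2]>.1)&(P[:,2]<.113);Q=onz(c,uv[t],.105)[:,:2]
print("org z",np.median(P[t,2]))
a=np.radians(-4);R=np.array([[np.cos(a),-np.sin(a)],[np.sin(a),np.cos(a)]])
L=(Q-[.4447,.0257])@R   # slicer axes rel to notch estimate
for y in np.arange(-.04,.03,.004):
    x=np.sort(L[abs(L[:,1]-y)<.002,0])
    if len(x)<5: continue
    d=np.diff(x);i=d.argmax();print("y%.3f n%d x %.4f %.4f gap %.4f..%.4f mid %.4f"%(y,len(x),x[0],x[-1],x[i],x[i+1],(x[i]+x[i+1])/2))
b=L[abs(L[:,0])<.004];print("slot end y",np.percentile(b[:,1],[1,5]))
for sx in(-.02,.02):
    b=L[abs(L[:,0]-sx)<.006];print("plate end y",np.percentile(b[:,1],[0,2]))
E
python3 n.py
```

```text
6.95 [ 0.42972509  0.03554587 -1.59178697] [ 0.07283149 -0.09197837 -0.00549383] [ 0.43708598 -0.06303194  0.20598349] [ 13.   5. -25.  -0. -60. -62.]
3335 0.20115764216010437 [-2.79004354e-06  1.82769352e-03]
tilt slopes [-1.25742188e-04  1.77509251e-03  2.01131346e-01]
org z 0.10659273885494402
y-0.040 n20 x -0.0284 -0.0105 gap -0.0236..-0.0212 mid -0.0224
y-0.036 n117 x -0.0346 -0.0085 gap -0.0090..-0.0085 mid -0.0087
y-0.032 n213 x -0.0346 -0.0079 gap -0.0346..-0.0342 mid -0.0344
y-0.028 n206 x -0.0346 -0.0083 gap -0.0088..-0.0083 mid -0.0086
y-0.024 n200 x -0.0346 -0.0092 gap -0.0346..-0.0341 mid -0.0344
y-0.020 n202 x -0.0346 -0.0086 gap -0.0341..-0.0336 mid -0.0339
y-0.016 n202 x -0.0346 -0.0085 gap -0.0341..-0.0336 mid -0.0339
y-0.012 n200 x -0.0346 -0.0084 gap -0.0346..-0.0341 mid -0.0344
y-0.008 n189 x -0.0346 -0.0084 gap -0.0093..-0.0088 mid -0.0091
y-0.004 n161 x -0.0346 -0.0118 gap -0.0133..-0.0128 mid -0.0130
y-0.000 n130 x -0.0346 -0.0157 gap -0.0167..-0.0162 mid -0.0165
y0.004 n101 x -0.0346 -0.0197 gap -0.0207..-0.0202 mid -0.0204
y0.008 n73 x -0.0346 -0.0237 gap -0.
[... 281 characters left out ...]
:,1],[1,5]))
                                             ~~~~~~~~~~~~~^^^^^^^^^^^^^^
    return _quantile_unchecked(
        a, q, axis, out, overwrite_input, method, keepdims, weights)
    return _ureduce(a,
                    func=_quantile_ureduce_func,
    ...<5 lines>...
                    overwrite_input=overwrite_input,
                    method=method)
    r = func(a, **kwargs)
    result = _quantile(arr,
                       quantiles=q,
    ...<2 lines>...
                       out=out,
                       weights=wgt)
    slices_having_nans = np.isnan(arr[-1, ...])
                                  ~~~^^^^^^^^^
IndexError: index -1 is out of bounds for axis 0 with size 0
```

View pics/w3.png

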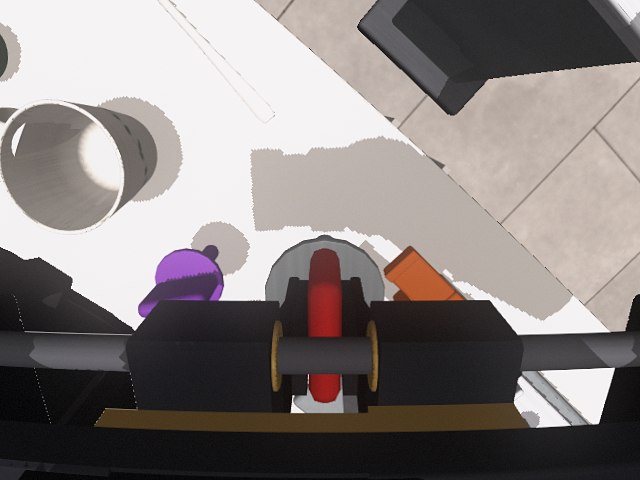

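Wrist view: the pin is held level, collar around (325,280) beside the orange lip at (420,275). The notch x agrees with the earlier measurement.

>>> {"op": "play_rows", "data": {
  "commands": [
    [[0.0015,0,-0.03,0,0,0,1],[0.0015,0,-0.055,0,0,0,1],[0.0015,0,-0.07,0,0,0,1],[0.0015,0,-0.078,0,0,0,1],[0.0015,0,-0.078,0,0,0,1]]
  ]
}}

```text
time_s: 7.5
tcp_pos: [0.4398, -0.0603, 0.1276]
ee_rot: [[-0.756, -0.655, -0.003], [-0.655, 0.756, -0.0], [0.002, 0.002, -1.0]]
wrist_force: [-0.2, 0.3, -1.3]
gripper_width: 0.133
```

>>> {"op": "play_rows", "data": {
  "commands": [
    [[0.0007,0.01,0,0,0,0,1],[0.0014,0.02,0,0,0,0,1],[0.0021,0.03,0,0,0,0,1],[0.0025,0.035,0,0,0,0,1],[0.0025,0.035,0,0,0,0,1]]
  ]
}}

```text
time_s: 8.0
tcp_pos: [0.4431, -0.025, 0.1289]
ee_rot: [[-0.755, -0.655, 0.001], [-0.655, 0.755, 0.0], [-0.001, -0.0, -1.0]]
wrist_force: [-0.3, 0.3, -2.1]
gripper_width: 0.135
```

>>> {"op": "play_rows", "data": {
  "commands": [
    [[-0.001,0.01,0,0,0,0,1],[0.0,0.022,0,0,0,0,1],[0.001,0.034,0,0,0,0,1],[0.002,0.044,0,0,0,0,1],[0.002,0.049,0,0,0,0,1]]
  ]
}}

```text
time_s: 8.5
tcp_pos: [0.4451, 0.0242, 0.1286]
ee_rot: [[-0.756, -0.655, 0.0], [-0.655, 0.756, 0.0], [-0.0, -0.0, -1.0]]
wrist_force: [-0.3, -0.1, -1.6]
gripper_width: 0.134
```

>>> {"op": "play_rows", "data": {
  "commands": [
    [[0,0,0,0,0,0,1]]
  ]
}}

```text
time_s: 8.6
tcp_pos: [0.4449, 0.0238, 0.1285]
ee_rot: [[-0.756, -0.655, -0.0], [-0.655, 0.756, -0.0], [0.0, 0.0, -1.0]]
wrist_force: [0.4, 0.3, -2.5]
gripper_width: 0.134
```

>>> {"op": "play_rows", "data": {
  "commands": [
    [[0,0.0005,-0.003,0,0,0,1],[0,0.0005,-0.006,0,0,0,1],[0,0.0005,-0.009,0,0,0,1],[0,0.0005,-0.011,0,0,0,1],[0,0.0005,-0.012,0,0,0,1]]
  ]
}}

```text
time_s: 9.1
tcp_pos: [0.4445, 0.0231, 0.1171]
ee_rot: [[-0.757, -0.654, -0.001], [-0.654, 0.757, -0.001], [0.001, 0.0, -1.0]]
wrist_force: [-6.1, 0.6, 12.4]
gripper_width: 0.138
```

```bash
sed -i '/slot end y/,$d' n.py; sed -i 's/w3/w4/' n.py; python3 n.py
```

```text
9.1 [-6.11062082  0.64175829 12.36310549] [ 0.42520254  1.45914407 -0.01428285] [0.44452193 0.02311196 0.11714561] [ 24.  11. -32.   0. -46. -73.]
3211 0.11236971378365668 [-0.00053468  0.00129115]
tilt slopes [0.0030728  0.00282733 0.11237263]
org z 0.10658333082088103
y-0.036 n780 x -0.0341 0.0369 gap -0.0075..0.0087 mid 0.0006
y-0.032 n1036 x -0.0349 0.0371 gap -0.0077..0.0068 mid -0.0005
y-0.028 n987 x -0.0349 0.0342 gap -0.0091..0.0065 mid -0.0013
y-0.024 n810 x -0.0355 0.0319 gap -0.0090..0.0088 mid -0.0001
y-0.020 n512 x -0.0354 0.0286 gap -0.0141..0.0173 mid 0.0016
y-0.016 n320 x -0.0354 0.0246 gap -0.0194..0.0218 mid 0.0012
y-0.012 n249 x -0.0354 -0.0219 gap -0.0222..-0.0219 mid -0.0220
y-0.008 n216 x -0.0353 -0.0240 gap -0.0243..-0.0240 mid -0.0242
y-0.004 n190 x -0.0353 -0.0252 gap -0.0353..-0.0350 mid -0.0351
y-0.000 n181 x -0.0353 -0.0260 gap -0.0353..-0.0350 mid -0.0351
y0.004 n186 x -0.0356 -0.0256 gap -0.0356..-0.0353 mid -0.0354
y0.008 n192 x -0.0355 -0.0246 gap -0.0249..-0.0246 mid -0.0247
y0.012 n224 x -0.0355 -0.0225 gap -0.0229..-0.0225 mid -0.0227
y0.016 n246 x -0.0352 -0.0208 gap -0.0211..-0.0208 mid -0.0210
y0.020 n300 x -0.0355 -0.0167 gap -0.0170..-0.0167 mid -0.0168
y0.024 n320 x -0.0355 -0.0156 gap -0.0160..-0.0156 mid -0.0158
y0.028 n256 x -0.0354 -0.0189 gap -0.0196..-0.0192 mid -0.0194
```

View pics/w4.png

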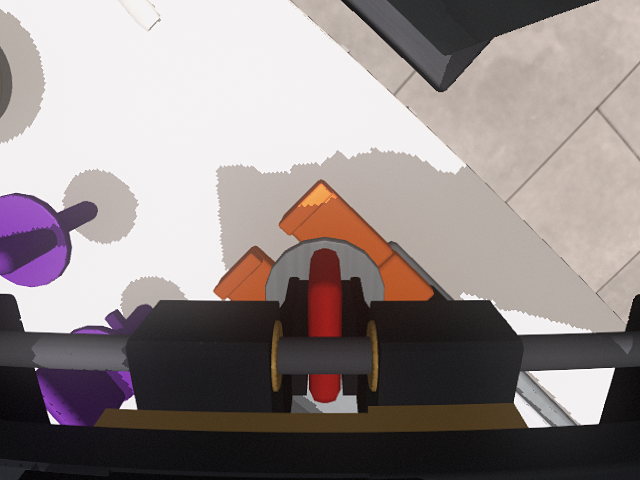

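The collar sits on the plate behind the lip: its top measures 0.111 and 12 N of contact shows. I nudge it inward, then release.

>>> {"op": "play_rows", "data": {
  "commands": [
    [[0,0.001,0.001,0,0,0,1],[0,0.002,0.001,0,0,0,1],[0,0.002,0.001,0,0,0,0.6],[0,0.002,0.001,0,0,0,0.5],[0,0.002,0.001,0,0,0,0.5]]
  ]
}}

```text
time_s: 9.65
tcp_pos: [0.445, 0.0256, 0.1176]
ee_rot: [[-0.757, -0.654, 0.0], [-0.654, 0.757, 0.0], [-0.0, -0.0, -1.0]]
wrist_force: [0.1, -0.2, 0.5]
gripper_width: 0.324
```

>>> {"op": "play_rows", "data": {
  "commands": [
    [[0,0,0.015,0,0,0,0.5],[0,0,0.04,0,0,0,0.5],[0,0,0.08,0,0,0,0.5],[0,0,0.11,0,0,0,0.5],[0,0,0.13,0,0,0,0]]
  ]
}}

```text
time_s: 10.15
tcp_pos: [0.4456, 0.0257, 0.2502]
ee_rot: [[-0.756, -0.654, 0.004], [-0.654, 0.756, 0.001], [-0.004, -0.002, -1.0]]
wrist_force: [1.0, 0.2, -0.8]
gripper_width: 0.537
```

```bash
cat > k.py <<'E'
from m import *
s=r.sense();print(s["time_s"],s["wrist_force"],s["tcp_pos"],s["joints"].round(0))
c=cap("wrist","w5.png");red,org,H,S,V=masks(c["image"])
uv=np.argwhere(red)[:,::-1];P=depthpts(c,uv);t=(np.linalg.norm(P[:,:2]-[.445,.026],axis=1)<.04)&(P[:,2]>.08)&(P[:,2]<.2)
if t.any():
    print("red top pct",np.percentile(P[t,2],[50,90,98]));t&=P[:,2]>.149;print(cv2.minAreaRect((P[t,:2]*1000).astype(np.float32)))
uv=np.argwhere((S<40)&(V>100))[:,::-1];P=depthpts(c,uv)
d=np.linalg.norm(P[:,:2]-[.445,.026],axis=1);t=(d<.032)&(abs(P[:,2]-.1125)<.006);P=P[t]
if len(P)>10:
    print(len(P),np.percentile(P[:,2],[5,50,95]),cv2.minEnclosingCircle((P[:,:2]*1000).astype(np.float32)))
    A=np.c_[P[:,:2]-P[:,:2].mean(0),np.ones(len(P))];print("tilt",np.linalg.lstsq(A,P[:,2],rcond=None)[0])
uv=np.argwhere(V<70)[:,::-1];P=depthpts(c,uv)
t=(P[:,2]>.118)&(P[:,2]<.128)&(abs(P[:,0]-.482)<.03)&(P[:,1]>.2)&(P[:,1]<.36)
if t.any(): print("knob",t.sum(),cv2.minEnclosingCircle((P[t,:2]*1000).astype(np.float32)),np.median(P[t],0))
E
python3 k.py
```

```text
10.15 [ 0.97266891  0.20354335 -0.78397636] [0.44564791 0.02569745 0.25018908] [ 24.   3. -21.   0. -66. -73.]
red top pct [0.15362755 0.15476197 0.15537737]
((444.9344482421875, 27.313106536865234), (47.77859878540039, 10.712432861328125), 40.62617492675781)
2625 [0.1111952  0.11239342 0.11359403] ((445.3226623535156, 27.394296646118164), 26.62459373474121)
tilt [0.001771   0.00383244 0.11239666]
```

View pics/w5.png

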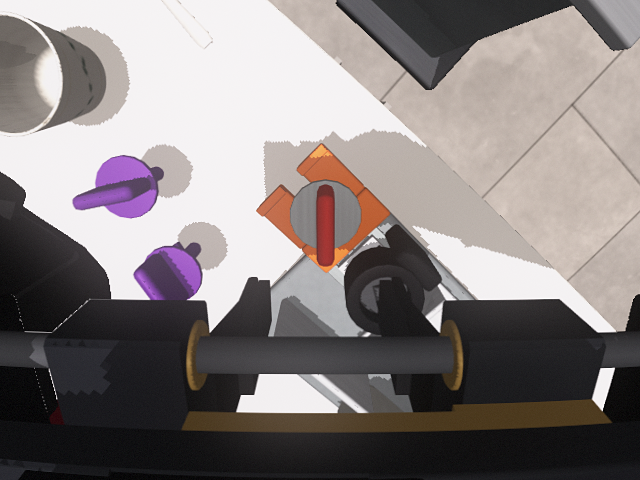

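Pin parked level: collar top 0.111, centre (.445,.027), shown at (325,212) in the notch. Next is the knob.

>>> {"op": "play_rows", "data": {
  "commands": [
    [[0.005,0.035,0,0,0,-0.14,0],[0.01,0.07,0,0,0,-0.28,0],[0.015,0.105,0,0,0,-0.42,0],[0.02,0.14,0,0,0,-0.56,0],[0.025,0.175,0,0,0,-0.7,0]]
  ]
}}

```text
time_s: 10.7
tcp_pos: [0.4697, 0.2019, 0.2472]
ee_rot: [[-1.0, -0.007, -0.0], [-0.007, 1.0, -0.0], [0.0, -0.0, -1.0]]
wrist_force: [0.2, 0.2, 0.0]
gripper_width: 0.97
```

>>> {"op": "play_rows", "data": {
  "commands": [
    [[0.003,0.015,0,0,0,-0.08,0],[0.005,0.03,0,0,0,-0.08,0],[0.005,0.03,0,0,0,-0.08,0]]
  ]
}}

```text
time_s: 11.0
tcp_pos: [0.4749, 0.2318, 0.2469]
ee_rot: [[-0.998, 0.064, -0.001], [0.064, 0.998, -0.0], [0.001, -0.001, -1.0]]
wrist_force: [0.2, -0.7, -0.2]
gripper_width: 1.0
```

```bash
sed -i 's/w5/w6/' k.py; python3 k.py
```

```text
11.0 [ 0.18805753 -0.71827549 -0.15570238] [0.4749247  0.23178383 0.24685778] [  44.   12.  -11.   -0.  -68. -137.]
red top pct [0.1531149  0.15448025 0.15505132]
((446.7469482421875, 30.45579719543457), (43.31875228881836, 11.985250473022461), 39.56352615356445)
1639 [0.11087086 0.11214412 0.11335303] ((445.2128601074219, 28.44795036315918), 26.695178985595703)
tilt [-0.00097031 -0.00212824  0.1121196 ]
knob 903 ((481.0627136230469, 239.145263671875), 13.109500885009766) [0.47982207 0.23916812 0.12278645]
```

View pics/w6.png

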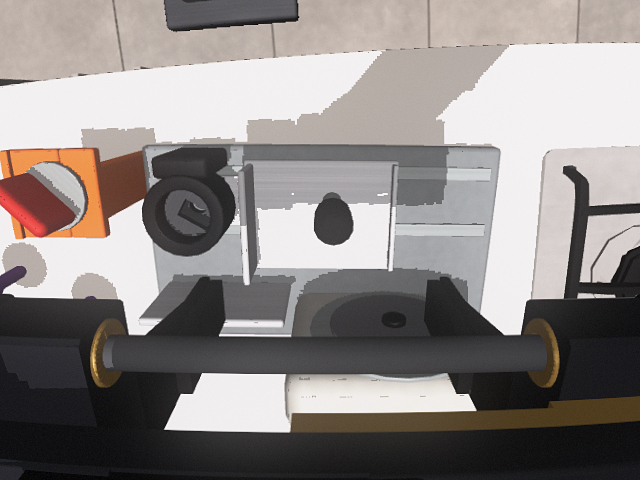

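Wrist view: the knob is at (333,220), measured (.481,.239). The turret is empty at (188,215).

>>> {"op": "play_rows", "data": {
  "commands": [
    [[0.006,0.007,-0.03,0,0,0,0.2],[0.006,0.007,-0.07,0,0,0,0.2],[0.006,0.007,-0.11,0,0,0,0.2],[0.006,0.007,-0.145,0,0,0,0.2],[0.006,0.007,-0.16,0,0,0,0.2]]
  ]
}}

```text
time_s: 11.55
tcp_pos: [0.4788, 0.2349, 0.0843]
ee_rot: [[-0.998, 0.068, -0.005], [0.068, 0.998, -0.004], [0.005, -0.004, -1.0]]
wrist_force: [-0.5, 0.1, 0.0]
gripper_width: 0.806
```

>>> {"op": "play_rows", "data": {
  "commands": [
    [[0,0,0,0,0,0,0.6],[0,0,0,0,0,0,0.8],[0,0,0,0,0,0,0.8],[0,0,0,0,0,0,0.8],[0,0,0,0,0,0,0.8]]
  ]
}}

```text
time_s: 12.05
tcp_pos: [0.4812, 0.2378, 0.0886]
ee_rot: [[-0.998, 0.067, 0.002], [0.067, 0.998, 0.001], [-0.002, 0.002, -1.0]]
wrist_force: [0.3, 0.0, -0.0]
gripper_width: 0.429
```

Width is still closing. I finish the grip, then slide along the slicer's +y.

>>> {"op": "play_rows", "data": {
  "commands": [
    [[0,0,0,0,0,0,0.9],[0,0,0,0,0,0,0.9],[0,0,0,0,0,0,0.9]]
  ]
}}

```text
time_s: 12.35
tcp_pos: [0.4811, 0.2379, 0.0882]
ee_rot: [[-0.998, 0.067, 0.001], [0.067, 0.998, 0.001], [-0.001, 0.001, -1.0]]
wrist_force: [-1.9, 1.0, 3.6]
gripper_width: 0.335
```

>>> {"op": "play_rows", "data": {
  "commands": [
    [[0.0007,0.01,0,0,0,0,0.9],[0.0017,0.025,0,0,0,0,0.9],[0.0028,0.04,0,0,0,0,0.9],[0.0038,0.055,0,0,0,0,0.9],[0.0049,0.07,0,0,0,0,0.9]]
  ]
}}

```text
time_s: 12.85
tcp_pos: [0.486, 0.3081, 0.0882]
ee_rot: [[-0.998, 0.067, 0.0], [0.067, 0.998, -0.001], [-0.0, -0.001, -1.0]]
wrist_force: [-0.6, -2.5, 6.0]
gripper_width: 0.336
```

>>> {"op": "play_rows", "data": {
  "commands": [
    [[0.0007,0.01,0,0,0,0,0.9],[0.0012,0.017,0,0,0,0,0.9],[0.0014,0.02,0,0,0,0,0.9],[0.0016,0.023,0,0,0,0,0.9],[0.0017,0.025,0,0,0,0,0.9]]
  ]
}}

```text
time_s: 13.35
tcp_pos: [0.4872, 0.3279, 0.0881]
ee_rot: [[-0.998, 0.067, -0.003], [0.067, 0.998, -0.01], [0.002, -0.011, -1.0]]
wrist_force: [3.9, -19.6, 10.3]
gripper_width: 0.335
```

It met the left stop: travel is 90 mm and the force rose to 20 N. I ease off and release.

>>> {"op": "play_rows", "data": {
  "commands": [
    [[0,-0.003,0,0,0,0,0.9],[0,-0.004,0,0,0,0,0.5],[0,-0.004,0,0,0,0,0.2],[0,-0.004,0,0,0,0,0.2],[0,-0.004,0,0,0,0,0.2]]
  ]
}}

```text
time_s: 13.85
tcp_pos: [0.4872, 0.3289, 0.0871]
ee_rot: [[-0.998, 0.067, -0.0], [0.067, 0.998, -0.0], [0.0, -0.0, -1.0]]
wrist_force: [0.3, 0.1, 1.0]
gripper_width: 0.615
```

>>> {"op": "play_rows", "data": {
  "commands": [
    [[0,0,0.01,0,0,0,0.2],[0,0,0.03,0,0,0,0.2],[0,0,0.07,0,0,0,0.2],[0,0,0.11,0,0,0,0.2],[0,0,0.16,0,0,0,0.2]]
  ]
}}

```text
time_s: 14.35
tcp_pos: [0.4866, 0.328, 0.2486]
ee_rot: [[-0.998, 0.067, -0.002], [0.067, 0.998, -0.002], [0.002, -0.002, -1.0]]
wrist_force: [0.8, 1.3, 0.5]
gripper_width: 0.792
```

>>> {"op": "play_rows", "data": {
  "commands": [
    [[-0.02,-0.03,0,0,0,0,0],[-0.05,-0.05,0,0,0,0,0],[-0.05,-0.05,0,0,0,0,0],[-0.05,-0.05,0,0,0,0,0]]
  ]
}}

```text
time_s: 14.75
tcp_pos: [0.4373, 0.2785, 0.2489]
ee_rot: [[-0.998, 0.067, 0.002], [0.067, 0.998, 0.002], [-0.002, 0.002, -1.0]]
wrist_force: [-0.0, 0.5, 0.1]
gripper_width: 0.987
```

```bash
sed -i 's/w6/w7/;s/\.482)<.03/.488)<.03/' k.py; python3 k.py; python3 -c "
from h import *
cap('scene','s9.png')"
```

```text
14.75 [-0.03899181  0.4973048   0.13586912] [0.43731234 0.27849406 0.24888056] [  50.   10.  -12.    0.  -67. -144.]
red top pct [0.13212848 0.14715709 0.15121944]
((460.2666931152344, 44.68331527709961), (4.071601390838623, 9.746014595031738), 76.6190414428711)
1252 [0.11088222 0.11212346 0.11327443] ((444.4315185546875, 30.783607482910156), 26.158090591430664)
tilt [-0.00196584  0.00527672  0.11210397]
knob 465 ((486.8363952636719, 328.3824462890625), 12.851848602294922) [0.48816165 0.32958649 0.12256702]
```

View pics/s9.png

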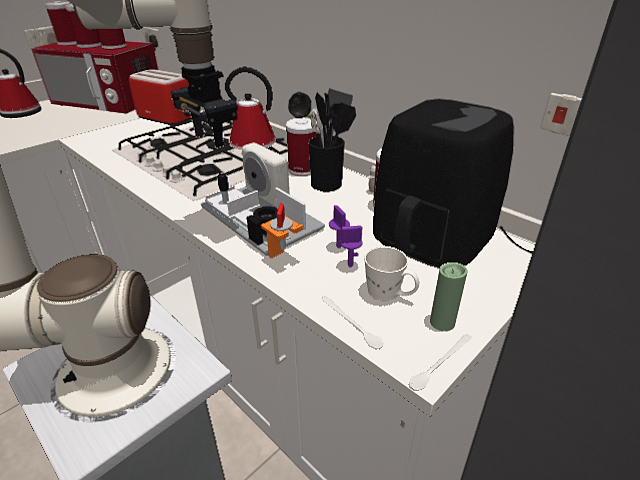

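The scene shows the pin parked upright at (282,218), the carriage at left with the knob at (223,183), and the mug, spoons and candle unmoved.

```bash
python3 -c "
from station import r
print(r.finish_job())"
```

```text
the job is handed in; nothing more can be done
None
```

I parked the lock pin in the orange notch, slid the carriage to its left stop and let go. The job was handed in at about 15 s of the 54 s allowed.

- **Pin:** It came free about 0.5 rad counter-clockwise. It dragged at first (about 10 N of downward force), so I turned it a further 0.1 rad and it lifted out cleanly. I brought it in over the lips and lowered it onto the seat.
- **Parking check:** The collar's top measured 0.111 m after allowing for a 1.3 mm camera bias, which is the seated height. The collar was level. Its centre was about 2 mm from my measured notch point in the close view right after release. Later, more oblique views put it 3 to 5 mm off in y, with the height unchanged. I trusted the close view.
- **Carriage check:** The gripper moved 90 mm and the force rose to 20 N at the stop. After release, the camera put the knob 89.5 to 91 mm from where it started, so it is at the stop within measuring noise.
- **Other objects:** The mug, spoons and candle look unmoved in the final picture. At hand-in the gripper was open and clear, with no contact force.

No check failed.

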